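# Spice jar into the matching hole of the graded rack

### The arm

A 6-joint arm with a two-finger parallel gripper is mounted at the origin on a cart in front of the work surface, level with it; the furniture and walls round the work are solid. World frame = base frame: x ahead of the robot, y to its left, z up, the work surface at z = 0. Lengths are in m, angles in rad, forces in N, time in s.
With the tool pointing down it reaches from about 0.275 to 0.85 m from the base axis. Payload 5.2 kg.
Tool frame: the origin (TCP) lies midway between the tips of the shut fingers; the grasp point (between the pads) lies 19 mm behind it; x points along the fingers, z is the direction in which the jaws open and shut, and the axes are right-handed (so a half turn about x gives the same grasp; the last joint's range is limited). The gripper opens to 85 mm and grips with 20 to 120 N. Pads are 22 mm wide; open, the fingers measure 114 mm over their backs; the gripper's body (76 mm by 85 mm) begins 54 mm behind the grasp point. The pads swing forward as they close: fully open they stand 13 mm farther back than shut.
Start: joints at [-1.406, 0.259, 1.535, -0, 1.348, -0.203], TCP at [0.198, -0.513, 0.231] pointing down, gripper open.
Joint ranges: [-3.14, 3.14], [-0.91, 2.08], [0.19, 2.58], [-1.22, 4.36], [0.22, 2.71], [-3.12, 3.12]. Speed limits (rad/s): [2.57, 2.57, 3.14, 3.14, 3.14, 3.14].

### API

Orientations are given as [roll, pitch, yaw] about the fixed x, y, z axes, in that order (R = Rz(yaw) Ry(pitch) Rx(roll)).
In Python, from station import sensors, snapshot, workorder gives the robot as it stands. The module is installed in compiled form; this text tells all that it offers.
- The arm moves only by the shell command python3 -m pendant 'ROWS' [FORCE]. ROWS is JSON, a list of rows, each a list of 5 numbers: the opening, from 0 (shut) to 1 (fully open), then the shift along the tool's x, y, z in units of 30 mm (1.0 is 30 mm), then the turn about the tool's x in units of 0.08 rad (1.0 is 0.08 rad). In form: [[grip, dx, dy, dz, spin], ...]. A call has 1 to 12 rows; each row shifts and turns the pose as measured when the row begins, along the tool's axes as they then stand; what a row does not reach is not made up. A row lasts 1/12 s, in which the tool goes at most 41.7 mm and 7.16 degrees, less where a joint would pass 70% of its speed; a pose out of reach is approached as far as the arm can. A call with a number of a shift or a turn outside -1 to 1 is refused whole. A call with a gripper value outside its range is refused whole. The fingers move at their own pace and stop on an object; FORCE is the grip in N (left out, the last holds). Time passes only in rows, so rows that do not move let the fingers close. It gives the time, the measured TCP pose, the force and the opening at its end, in the units of the state.
- sensors.observe(): the state, without advancing time (a new reading comes with each control period).
- snapshot(name): name is "scene" or "top"; returns a dict with "color" (420x560x3 uint8, blue, green, red), "fx", "fy", "cx", "cy" (pixels), "k1" (the pictures are not rectified: a ray, as slopes to the right and down, at radius r is drawn at 1 + k1 r^2 times it, then the intrinsics apply), "R" (3x3) and "t" (3): a world point X has camera coordinates R X + t. Camera axes: x right, y down, z forward; pixel columns grow to the right and rows downward; lengths in m; the calibration is good to about 2 mm. A picture is of the moment at which its call begins. There is no depth.
- workorder.job_done(): hands the job in, once; it reports no verdict.
The state is a dict: "clock": time; "qpos": joint angles; "qvel": joint speeds; "joint_efforts": joint torques, N m; "ee_pos": TCP position; "ee_rot": TCP orientation; "contact_force": force on the tool from outside, world axes, zero at the start; "torque": the same for the moment, N m; "opening": opening from 0.0 (shut) to 1.0 (fully open).
Only numpy, scipy, OpenCV 4.12 (cv2) and the standard library are available. Lean on these libraries where they do the work, as an engineer would, in place of code of your own. Each camera call takes 0.05 s, during which the arm holds its last target. There are 200 camera calls.

### The job

Put the red-capped spice jar away in the wooden rack: lower it, upright, into the hole that matches its diameter (the smallest hole it fits into) until it stands on the bottom, and let it go. Lower it in by hand rather than dropping it from above the rack, and leave the salt shaker and the honey jar standing where they are.

Things in the scene. Friction and masses are not known exactly. Their poses are not given: they have to be found in the camera images.
- spice_jar: Round spice jar with a red screw cap, 45 mm in diameter and 106 mm tall, about 0.11 kg, standing upright on the worktop. The glass is 42 mm wide; the red cap, 45 mm wide, takes up heights 85 to 106 mm. Origin: centre of its underside; z points up its axis. A wall cabinet overhangs the back of the worktop (from about 0.57 m ahead of the robot, 0.45 m up and higher): carry low.
- rack: Wooden block, 120 x 320 mm, 50 mm high (on an 8 mm plinth 4 mm wider all round), fixed on the worktop. Four round upright holes in a row along its y axis, graded in size, each 40 mm deep (flat bottom 10 mm above the worktop), open at the top with a 3 mm chamfer. Hole centres at x = 0 and diameters: y = -129 mm: 38 mm; y = -70 mm: 56 mm; y = +7 mm: 74 mm; y = +102 mm: 92 mm. Origin: centre of its underside; x across the row, y along the row towards the largest hole, z up.
- salt_shaker: Bystander: glass salt shaker with a grey top, 44 mm in diameter and 90 mm tall, loose. Origin: centre of its underside, z up.
- honey: Bystander: honey jar with a green lid, 68 mm in diameter and 84 mm tall, loose. Origin: centre of its underside, z up.
There are look-alikes about, which are no part of the job. What is shaped like the spice_jar but purple is not meant.

How it is judged:
By the outcome, as a careful person would: the job done as asked, in the order asked, and still so for the second after the job is handed in, with the robot touching nothing.
It also fails if it takes over 35 s, if anything falls off the work surface, if the arm or the gripper's body presses on something with over 40 N, if the wrist force passes 120 N, or if a joint passes its speed limit or range.

## Working session

There is one attempt and no reset: what is moved stays moved. The work goes in short steps, Python scripts to look and compute and a shell command to move; the robot and the scene stay as the last step left them, time stands still between calls to the robot, and variables do not carry over. Pictures are saved under pics/ and viewed, about 8 in all and at most 12, crops included, and the job is handed in when it is done.

```bash
mkdir -p pics; cat > h.py <<'E'
import numpy as np, cv2
from station import sensors, snapshot, workorder
def proj(s,P):
    c=np.asarray(s["R"])@np.asarray(P,float)+np.asarray(s["t"]); x,y=c[:2]/c[2]; k=1+s["k1"]*(x*x+y*y)
    return np.array([s["fx"]*x*k+s["cx"], s["fy"]*y*k+s["cy"]])
def ray(s,u,v):
    K=np.array([[s["fx"],0,s["cx"]],[0,s["fy"],s["cy"]],[0,0,1.]])
    p=cv2.undistortPoints(np.array([[[u,v]]],float),K,np.array([s["k1"],0,0,0.]))[0,0]
    R=np.asarray(s["R"]); return -R.T@np.asarray(s["t"]), R.T@np.array([p[0],p[1],1])
def atz(s,u,v,z):
    o,d=ray(s,u,v); return o+d*(z-o[2])/d[2]
E
python3 - <<'E'
from h import *
for n in("scene","top"):
    s=snapshot(n); cv2.imwrite(f"pics/{n}0.png",s["color"]); print(n,ray(s,280,210),s["k1"],s["fx"])
print(sensors.observe())
E
```

```text
scene (array([-0.31432268, -0.52100815,  0.52127358]), array([ 0.70064552,  0.56487558, -0.43599157])) -0.087365027350348 514.4085467570252
top (array([0.40715816, 0.10633086, 1.01126849]), array([ 0.05735556, -0.01693837, -0.99822919])) -0.033345534264007874 475.61808715696174
{'clock': 0.1, 'qpos': array([-1.40576173e+00,  2.59282978e-01,  1.53596365e+00, -2.11073010e-05,
        1.34802506e+00, -2.02821707e-01]), 'qvel': array([-1.51566118e-03, -9.17694022e-04, -2.76814242e-03,  5.48062574e-05,
        1.14894776e-03,  1.10036195e-03]), 'joint_efforts': array([ 2.04613432e-03, -4.46972716e+01, -2.91248149e+01, -2.45279889e-04,
        6.27925256e-03, -5.10829437e-06]), 'ee_pos': array([ 0.19771239, -0.51272209,  0.23055493]), 'ee_rot': array([2.95102607, 1.56911716, 1.74809072]), 'contact_force': array([ 0.31403202, -0.00691844,  0.15961318]), 'torque': array([ 0.04152583,  0.00921495, -0.01536358]), 'opening': 1.0016171439085568}
```

View pics/scene0.png

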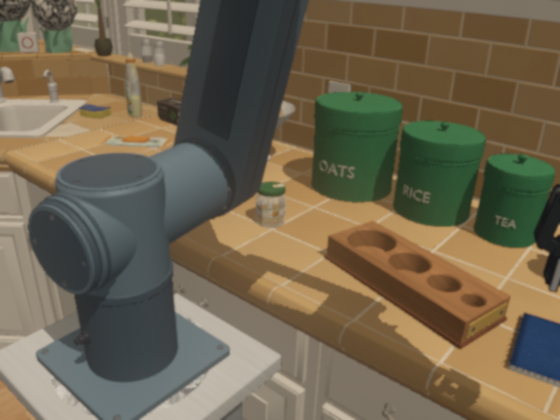

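View pics/top0.png

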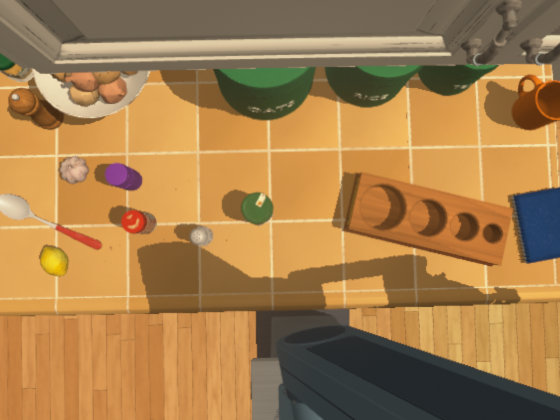

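```bash
python3 - <<'E'
from h import *
c=cv2.imread("pics/top0.png")
a=cv2.resize(c[150:270,90:230],None,fx=5,fy=5,interpolation=2)[:,:]
a=cv2.resize(c[150:260,95:225],(780,390*0+580),interpolation=2) if 0 else cv2.resize(c[150:250,95:225],(390,300),interpolation=2)
b=cv2.resize(c[165:270,335:520],(780,443)[:2],interpolation=2); b=cv2.resize(c[165:270,340:520],(514,300),interpolation=2)
cv2.imwrite("pics/crop1.png",np.vstack([cv2.copyMakeBorder(a,0,0,0,514-390,0),b]))
s=snapshot("top"); hsv=cv2.cvtColor(s["color"],cv2.COLOR_BGR2HSV)
m=((hsv[...,0]<6)|(hsv[...,0]>174))&(hsv[...,1]>190)&(hsv[...,2]>100); m[:, :110]=0; m[:,170:]=0;m[:190]=0;m[260:]=0
v,u=np.nonzero(m); print("cap px",u.min(),u.max(),v.min(),v.max(),u.mean(),v.mean(),m.sum())
print("cap",atz(s,(u.min()+u.max())/2,(v.min()+v.max())/2,.106))
print("salt",atz(s,201,235,.09),"honey",atz(s,257,208,.084),"purple",atz(s,117,174,.106))
for p in[(381,207),(428,217),(464,227),(493,233)]: print(p,atz(s,*p,.05))
E
```

```text
cap px 122 144 211 232 132.87857142857143 220.72142857142856 280
cap [0.44369283 0.37136694 0.106     ]
salt [0.41520721 0.24456811 0.09      ] honey [0.46538151 0.13540811 0.084     ] purple [0.53544546 0.40157225 0.106     ]
(381, 207) [ 0.46377278 -0.11542106  0.05      ]
(428, 217) [ 0.44118599 -0.21094953  0.05      ]
(464, 227) [ 0.41905084 -0.28429457  0.05      ]
(493, 233) [ 0.40534471 -0.34387162  0.05      ]
```

View pics/crop1.png

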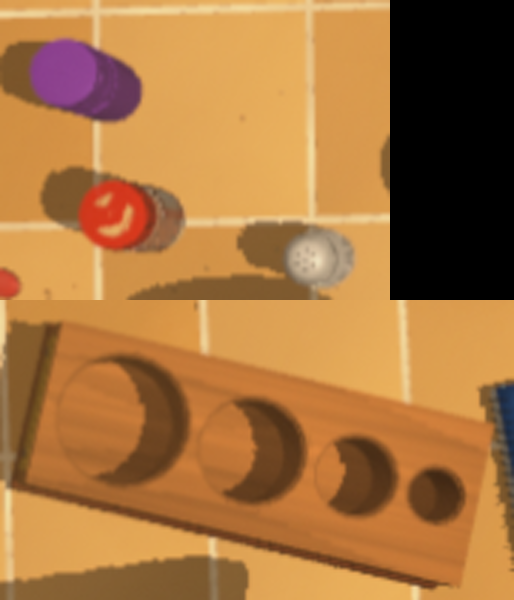

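```bash
cat >> h.py <<'E'
from scipy.spatial.transform import Rotation as Ro
def go(x,y,z):
    o=sensors.observe(); R=Ro.from_euler("xyz",o["ee_rot"]).as_matrix(); d=np.array([x,y,z])-o["ee_pos"]
    print("t",round(o["clock"],2),"tcp",o["ee_pos"].round(4),"units",(R.T@d/.03).round(2),"toolx",R[:,0].round(3),"toolz",R[:,2].round(3),"F",o["contact_force"].round(1),"op",round(o["opening"],3),"q6",o["qpos"][5].round(2))
E
python3 - <<'E'
from h import *
from scipy.optimize import least_squares
s=snapshot("top")
print("base chk",atz(s,146,222.5,0))
px=np.array([(383.2,207.4),(428.1,217.9),(464.6,227),(493,233.4)])-.4; ys=np.array([.102,.007,-.07,-.129])
f=lambda p:np.concatenate([proj(s,[p[0]-y*np.sin(p[2]),p[1]+y*np.cos(p[2]),.05])-q for y,q in zip(ys,px)])
r=least_squares(f,[.43,-.2,.2]); p=r.x; 
for t0 in (0.2,-.2):
    r=least_squares(f,[.43,-.2,t0]); p=r.x; print(p,r.fun.round(2)); print("hole",p[0]+.07*np.sin(p[2]),p[1]-.07*np.cos(p[2]))
go(.444,.371,.2)
E
```

```text
base chk [0.44521045 0.37469572 0.        ]
[ 0.43797288 -0.21752573 -0.25612511] [-0.12 -0.06  0.23  0.21  0.23 -0.19 -0.35  0.04]
hole 0.42023950342464256 -0.28524224758801187
[ 0.43797288 -0.21752573 -0.25612511] [-0.12 -0.06  0.23  0.21  0.23 -0.19 -0.35  0.04]
hole 0.4202395034446486 -0.2852422475940765
t 0.2 tcp [ 0.1977 -0.5129  0.2308] units [  1.06  18.25 -24.54] toolx [-0.     0.001 -1.   ] toolz [ 0.36  -0.933 -0.001] F [ 0.6 -0.4  0.6] op 1.002 q6 -0.2
```

```bash
python3 -m pendant '[[1,0,0.74,-1,0],[1,0,0.74,-1,0],[1,0,0.74,-1,0],[1,0,0.74,-1,0],[1,0,0.74,-1,0],[1,0,0.74,-1,0],[1,0,0.74,-1,0],[1,0,0.74,-1,0],[1,0,0.74,-1,0],[1,0,0.74,-1,0],[1,0,0.74,-1,0],[1,0,0.74,-1,0]]' 40; python3 -c "
from h import *
go(.444,.372,.2)"
```

```text
clock: 1.2
ee_pos: [0.3179, -0.0698, 0.2275]
ee_rot: [2.017, 1.569, 0.798]
contact_force: [1.1, 0.4, -0.3]
opening: 0.996
t 1.2 tcp [ 0.3179 -0.0698  0.2275] units [  0.94   9.03 -12.37] toolx [ 0.001  0.001 -1.   ] toolz [ 0.345 -0.939 -0.001] F [ 1.1  0.4 -0.3] op 0.996 q6 0.65
```

```bash
python3 -m pendant '[[1,0,0.74,-1,0],[1,0,0.74,-1,0],[1,0,0.74,-1,0],[1,0,0.74,-1,0],[1,0,0.74,-1,0],[1,0,0.74,-1,0],[1,0,0.74,-1,0],[1,0,0.74,-1,0],[1,0,0.74,-1,0],[1,0,0.74,-1,0],[1,0,0.74,-1,0],[1,0,0,0,0]]' 40; python3 -c "
from h import *
go(.444,.372,.2)
s=snapshot('scene'); q=proj(s,[.444,.372,.1]); print(q); cv2.imwrite('pics/s1.png',s['color'])
"
```

```text
clock: 2.2
ee_pos: [0.4327, 0.3533, 0.2282]
ee_rot: [1.405, 1.562, 0.194]
contact_force: [-0.8, -0.0, -0.3]
opening: 1.001
t 2.2 tcp [0.4327 0.3533 0.2282] units [ 0.94  0.56 -0.45] toolx [ 0.009  0.002 -1.   ] toolz [ 0.352 -0.936  0.001] F [-0.8 -0.  -0.3] op 1.001 q6 1.7
[189.61360239 155.53007683]
```

View pics/s1.png

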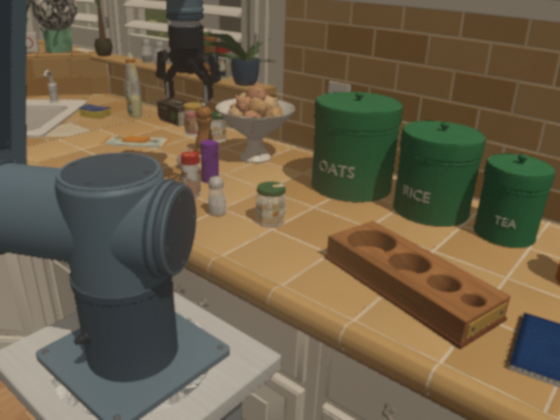

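Scene shows red cap at (190,158), purple at (209,148), salt at (217,184), honey at (271,190); the predicted cap pixel (190,156) agrees. I'll refine numerically and go down.

```bash
python3 - <<'E'
from h import *
from scipy.optimize import least_squares
s=cv2.imread("pics/s1.png"); hsv=cv2.cvtColor(s,cv2.COLOR_BGR2HSV)
m=((hsv[...,0]<8)|(hsv[...,0]>172))&(hsv[...,1]>140)&(hsv[...,2]>80); n=np.zeros_like(m); n[145:172,175:203]=m[145:172,175:203]
v,u=np.nonzero(n); print(u.min(),u.max(),v.min(),v.max(),n.sum())
S=snapshot("scene")
print("scene cap mid", atz(S,(u.min()+u.max())/2,(v.min()+v.max())/2,.0955))
go(.444,.372,.16)
E
python3 -m pendant '[[1,0.5,0.3,-0.25,0],[1,0.5,0.3,-0.25,0],[1,0,0,0,0],[1,0,0,0,0]]' 40; python3 -c "
from h import *
go(.444,.372,.072)"
```

```text
181 198 151 163 193
scene cap mid [0.44510633 0.37397412 0.0955    ]
t 2.3 tcp [0.4312 0.3488 0.2281] units [ 2.27  0.66 -0.58] toolx [ 0.007 -0.002 -1.   ] toolz [ 0.351 -0.936  0.004] F [-0.2  0.3  0.1] op 1.0 q6 1.7
clock: 2.63
ee_pos: [0.4424, 0.365, 0.1981]
ee_rot: [0.537, 1.563, -0.677]
contact_force: [0.1, -0.4, 1.3]
opening: 1.001
t 2.63 tcp [0.4424 0.365  0.1981] units [ 4.2   0.12 -0.23] toolx [ 0.006 -0.005 -1.   ] toolz [ 0.349 -0.937  0.007] F [ 0.1 -0.4  1.3] op 1.001 q6 1.72
```

```bash
python3 -m pendant '[[1,0.6,0.1,-0.25,0],[1,0.8,0.05,0,0],[1,0.7,0,0,0],[1,0,0,0,0],[1,0,0,0,0]]' 40; python3 -c "
from h import *
go(.4445,.373,.072)"
```

```text
clock: 3.05
ee_pos: [0.4457, 0.3675, 0.1396]
ee_rot: [0.888, 1.558, -0.331]
contact_force: [-0.8, -0.1, 0.9]
opening: 0.996
t 3.05 tcp [0.4457 0.3675 0.1396] units [ 2.25  0.   -0.2 ] toolx [ 0.012 -0.004 -1.   ] toolz [ 0.344 -0.939  0.008] F [-0.8 -0.1  0.9] op 0.996 q6 1.73
```

```bash
python3 -m pendant '[[1,0.4,0,-0.25,0],[1,0.6,0,-0.05,0],[1,0.6,0,0,0],[1,0.5,0,0,0],[1,0,0,0,0],[1,0,0,0,0]]' 40; python3 -c "
from h import *
go(.4445,.373,.072)
s=snapshot('scene');cv2.imwrite('pics/s2.png',cv2.resize(s['color'][80:220,130:290],(640,560),interpolation=2))"
```

```text
clock: 3.55
ee_pos: [0.4472, 0.3776, 0.0826]
ee_rot: [1.347, 1.547, 0.124]
contact_force: [0.0, 0.2, -0.8]
opening: 1.005
t 3.55 tcp [0.4472 0.3776 0.0826] units [ 0.35 -0.15  0.11] toolx [ 0.024  0.003 -1.   ] toolz [ 0.341 -0.94   0.005] F [ 0.   0.2 -0.8] op 1.005 q6 1.74
```

View pics/s2.png

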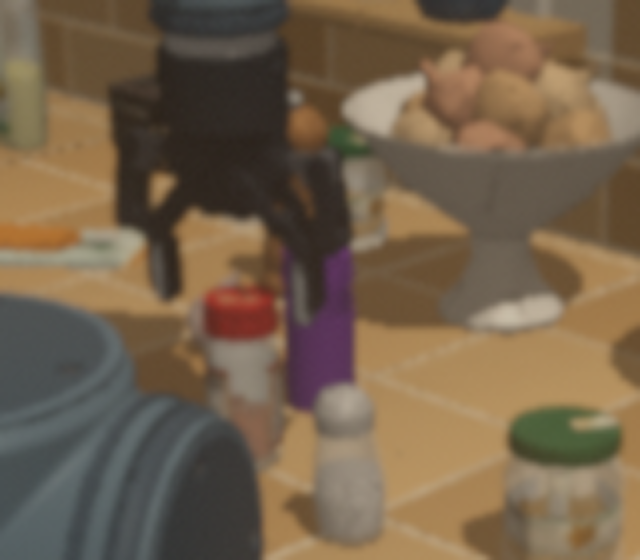

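Fingertips (crop 165,295 and 310,315) straddle the red cap (241,312). Finish the descent and grip.

```bash
python3 -m pendant '[[1,0.35,-0.1,0.1,0],[1,0.05,-0.05,0,0],[1,0,0,0,0],[0.4,0,0,0,0],[0.2,0,0,0,0],[0.2,0,0,0,0],[0.2,0,0,0,0],[0.2,0,0,0,0],[0.2,0,0,0,0],[0.2,0,0,0,0]]' 40; python3 -c "
from h import *
go(.4445,.373,.072)"
```

```text
clock: 4.43
ee_pos: [0.4481, 0.3763, 0.0786]
ee_rot: [1.487, 1.535, 0.265]
contact_force: [-0.9, 0.3, -1.6]
opening: 0.507
t 4.43 tcp [0.4481 0.3763 0.0786] units [ 0.21 -0.16  0.06] toolx [ 0.035  0.009 -0.999] toolz [ 0.341 -0.94   0.003] F [-0.9  0.3 -1.6] op 0.507 q6 1.74
```

```bash
python3 -m pendant '[[0.2,-0.4,0,0,0],[0.2,-0.8,0,0,0],[0.2,-1,0,0,0],[0.2,-1,0,0,0],[0.2,-1,0,0,0],[0.2,-0.7,0,0,0]]' 40; python3 -c "
from h import *
go(.4202,-.2852,.22)"
```

```text
clock: 4.93
ee_pos: [0.4382, 0.3722, 0.2219]
ee_rot: [1.188, 1.554, -0.035]
contact_force: [-0.1, 0.8, -1.9]
opening: 0.509
t 4.93 tcp [0.4382 0.3722 0.2219] units [ 0.07 -8.03 20.4 ] toolx [ 0.017 -0.001 -1.   ] toolz [ 0.341 -0.94   0.006] F [-0.1  0.8 -1.9] op 0.509 q6 1.74
```

```bash
python3 -m pendant '[[0.2,0,-0.2,0.5,0],[0.2,0,-0.39,1,0],[0.2,0,-0.39,1,0],[0.2,0,-0.39,1,0],[0.2,0,-0.39,1,0],[0.2,0,-0.39,1,0],[0.2,0,-0.39,1,0],[0.2,0,-0.39,1,0],[0.2,0,-0.39,1,0],[0.2,0,-0.39,1,0],[0.2,0,-0.39,1,0]]' 40; python3 -c "
from h import *
go(.4202,-.2852,.22)"
```

```text
clock: 5.85
ee_pos: [0.431, 0.029, 0.2259]
ee_rot: [1.501, 1.541, 0.29]
contact_force: [0.9, 0.5, -1.1]
opening: 0.507
t 5.85 tcp [0.431  0.029  0.2259] units [ 0.09 -4.03  9.67] toolx [ 0.029  0.009 -1.   ] toolz [ 0.352 -0.936  0.002] F [ 0.9  0.5 -1.1] op 0.507 q6 1.0
```

```bash
python3 -m pendant '[[0.2,0,-0.4,1,0],[0.2,0,-0.4,1,0],[0.2,0,-0.4,1,0],[0.2,0,-0.4,1,0],[0.2,0,-0.4,1,0],[0.2,0,-0.4,1,0],[0.2,0,-0.4,1,0],[0.2,0,-0.4,1,0],[0.2,0,-0.4,0.8,0],[0.2,0,-0.2,0.3,0],[0.2,0,0,0,0],[0.2,0,0,0,0]]' 40; python3 -c "
from h import *
go(.4202,-.2852,.18)"
```

```text
clock: 6.85
ee_pos: [0.4141, -0.2867, 0.2211]
ee_rot: [1.531, 1.541, 0.312]
contact_force: [0.5, -0.1, -0.9]
opening: 0.508
t 6.85 tcp [ 0.4141 -0.2867  0.2211] units [1.38 0.17 0.02] toolx [ 0.028  0.009 -1.   ] toolz [ 0.344 -0.939  0.001] F [ 0.5 -0.1 -0.9] op 0.508 q6 0.36
```

```bash
python3 -m pendant '[[0.2,0.6,0.1,0,0],[0.2,0.8,0.1,0,0],[0.2,0.5,0.1,0,0],[0.2,0,0,0,0],[0.2,0,0,0,0]]' 40; python3 -c "
from h import *
go(.4202,-.2852,.15)
s=snapshot('top');t=snapshot('scene')
for n,S in(('top',s),('scene',t)): print(n,[proj(S,[.4202,-.2852,z]).round(1) for z in(.05,.08,.17)])
cv2.imwrite('pics/tA.png',s['color']);cv2.imwrite('pics/sA.png',t['color'])
a=cv2.resize(t['color'][170:330,380:530],(563,600),interpolation=2)
b=cv2.resize(s['color'][180:280,430:495],(234,360),interpolation=2)
cv2.imwrite('pics/p3.png',np.hstack([a,cv2.copyMakeBorder(b,0,240,0,0,0)]))"
```

```text
clock: 7.27
ee_pos: [0.4255, -0.2758, 0.164]
ee_rot: [1.569, 1.539, 0.354]
contact_force: [0.2, 0.3, -0.6]
opening: 0.506
t 7.27 tcp [ 0.4255 -0.2758  0.164 ] units [ 0.46 -0.29  0.23] toolx [ 0.03   0.011 -1.   ] toolz [ 0.348 -0.937  0.   ] F [ 0.2  0.3 -0.6] op 0.506 q6 0.39
top [array([464.4, 226.4]), array([470.5, 226.1]), array([491.3, 224.9])]
scene [array([443.4, 281.3]), array([446.6, 266. ]), array([456.5, 217.3])]
```

View pics/p3.png

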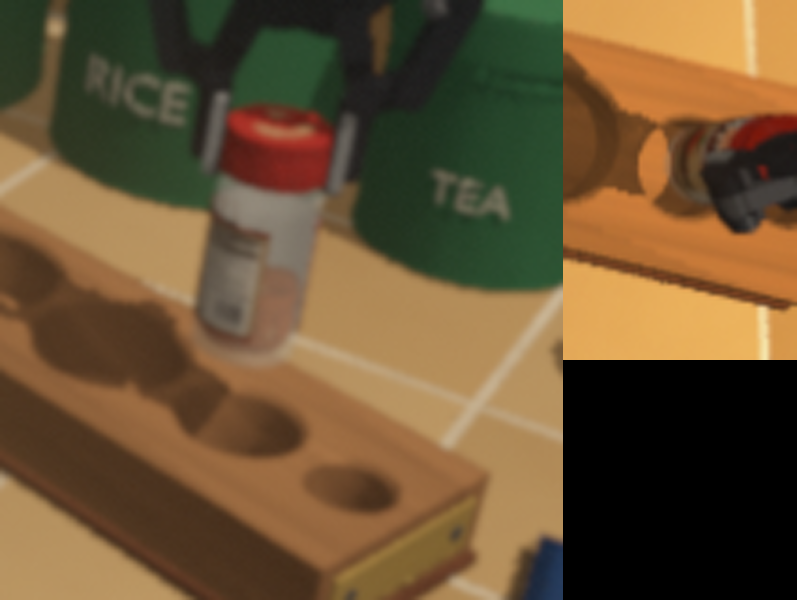

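The scene crop shows the jar upright, gripped by the cap (crop 278,148), still short of the 56 mm hole at (250,425), hanging over the block towards the 74 mm hole; the top crop is partly covered by the fingers. I fit the position by silhouette.

```bash
cat >> h.py <<'E'
from scipy.optimize import minimize
def sil(S,x,y,z0,tilt=(0,0),parts=((.085,.106,.0225),)):
    a=np.linspace(0,2*np.pi,60); P=[]
    for z1,z2,r in parts:
        for z in(z1,z2): P+= [proj(S,[x+tilt[0]*z+r*np.cos(t),y+tilt[1]*z+r*np.sin(t),z0+z]) for t in a]
    return cv2.convexHull(np.array(P,np.float32))
def fitcap(S,z0,guess,rad=45):
    h=cv2.cvtColor(S["color"],cv2.COLOR_BGR2HSV); m=((h[...,0]<6)|(h[...,0]>172))&(h[...,1]>170)&(h[...,2]>60)
    c=proj(S,[*guess,z0+.0955]); Y,X=np.mgrid[:m.shape[0],:m.shape[1]]; m&=np.hypot(X-c[0],Y-c[1])<rad*.7
    n,l,st,ce=cv2.connectedComponentsWithStats(m.astype(np.uint8)); m=l==1+np.argmax(st[1:,4])
    def cost(p):
        r=np.zeros(m.shape,np.uint8); cv2.fillConvexPoly(r,np.round(sil(S,*p,z0)*16).astype(np.int32),1,shift=4)
        g=cv2.GaussianBlur(r.astype(np.float32),(0,0),1.5)-cv2.GaussianBlur(m.astype(np.float32),(0,0),1.5); return (g**2).sum()
    r=minimize(cost,guess,method="Nelder-Mead",options=dict(initial_simplex=[guess,[guess[0]+.01,guess[1]],[guess[0],guess[1]+.01]]))
    return r.x.round(4),round(r.fun,2),int(m.sum())
E
python3 - <<'E'
from h import *
t=snapshot("scene");s=snapshot("top"); z0=.0854
x,f,n=fitcap(t,z0,[.424,-.277]); print("scene",x,f,n); print("top",fitcap(s,z0,list(x)))
im=t["color"].copy()
for parts in(((.085,.106,.0225),),((0,.085,.021),)): cv2.polylines(im,[np.round(sil(t,*x,z0,parts=parts)).astype(np.int32)],True,(255,255,0),1)
im2=s["color"].copy()
for parts in(((.085,.106,.0225),),((0,.085,.021),)): cv2.polylines(im2,[np.round(sil(s,*x,z0,parts=parts)).astype(np.int32)],True,(255,255,0),1)
a=cv2.resize(im[170:300,400:500],(400,520),interpolation=0);b=cv2.resize(im2[180:280,430:530],(400,400),interpolation=0)
cv2.imwrite("pics/p4.png",np.hstack([a,cv2.copyMakeBorder(b,0,120,0,0,0)]))
go(*x,.15)
E
```

```text
scene [ 0.4253 -0.2773] 99.12 434
top (array([ 0.4294, -0.2741]), np.float64(439.86), 115)
t 7.47 tcp [ 0.426  -0.2777  0.1653] units [ 0.51 -0.03 -0.02] toolx [ 0.032  0.008 -0.999] toolz [ 0.347 -0.938  0.003] F [-0.1  0.1 -0.1] op 0.506 q6 0.39
```

View pics/p4.png

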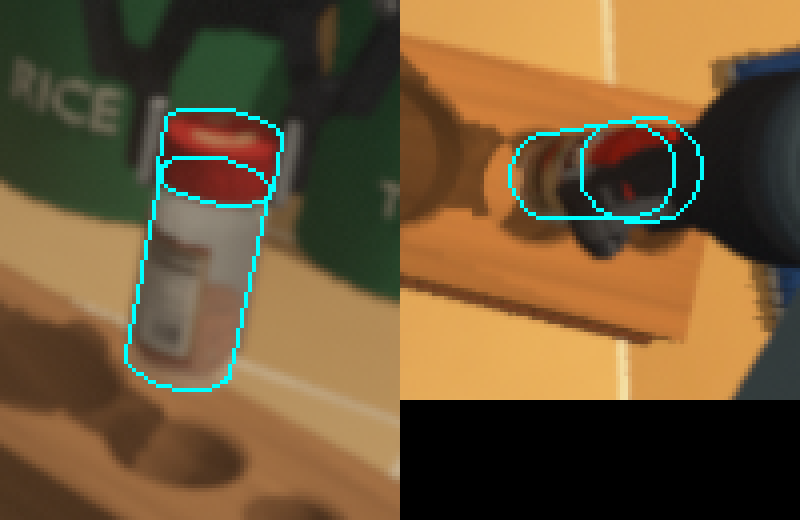

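```bash
python3 -m pendant '[[0.2,0,-0.12,0.15,0],[0.2,0,-0.06,0.1,0],[0.2,0,0,0,0],[0.2,0,0,0,0]]' 40; python3 -c "
from h import *
go(.4200,-.2848,.15)"
```

```text
clock: 7.8
ee_pos: [0.4242, -0.289, 0.1682]
ee_rot: [1.321, 1.535, 0.104]
contact_force: [-0.8, -0.0, -1.2]
opening: 0.508
t 7.8 tcp [ 0.4242 -0.289   0.1682] units [ 0.6  -0.1  -0.18] toolx [ 0.035  0.004 -0.999] toolz [ 0.347 -0.938  0.009] F [-0.8 -0.  -1.2] op 0.508 q6 0.37
```

```bash
python3 -m pendant '[[0.2,0.1,-0.12,-0.15,0],[0.2,0.2,-0.05,0,0],[0.2,0.2,0,0,0],[0.2,0,0,0,0]]' 40; python3 -c "
from h import *
for i in range(4): 
  go(.4200,-.2848,.15); t=snapshot('scene')
z0=sensors.observe()['ee_pos'][2]-.0786
print(z0,fitcap(t,z0,[.420,-.285]))"
```

```text
clock: 8.13
ee_pos: [0.4175, -0.2868, 0.152]
ee_rot: [1.298, 1.535, 0.081]
contact_force: [-0.2, 0.2, -2.1]
opening: 0.508
t 8.13 tcp [ 0.4175 -0.2868  0.152 ] units [ 0.07  0.1  -0.04] toolx [ 0.036  0.003 -0.999] toolz [ 0.346 -0.938  0.01 ] F [-0.2  0.2 -2.1] op 0.508 q6 0.36
t 8.18 tcp [ 0.4176 -0.287   0.1524] units [ 0.08  0.1  -0.04] toolx [ 0.036  0.003 -0.999] toolz [ 0.346 -0.938  0.01 ] F [ 0.3  0.1 -1.3] op 0.51 q6 0.36
t 8.23 tcp [ 0.418  -0.2872  0.1528] units [ 0.1   0.09 -0.05] toolx [ 0.037  0.002 -0.999] toolz [ 0.346 -0.938  0.011] F [ 0.6  0.6 -1.1] op 0.507 q6 0.36
t 8.28 tcp [ 0.4182 -0.2874  0.1532] units [ 0.11  0.08 -0.06] toolx [ 0.037  0.001 -0.999] toolz [ 0.346 -0.938  0.012] F [-0.5 -0.1 -1.1] op 0.507 q6 0.36
0.07487927470295117 (array([ 0.4152, -0.2886]), np.float64(91.54), 459)
```

```bash
python3 -m pendant '[[0.2,0.1,0.13,-0.05,0],[0.2,0.2,0.03,0,0],[0.2,0.2,0,0,0],[0.2,0.1,0,0,0]]' 40; python3 -c "
from h import *
go(.4215,-.2848,.09); t=snapshot('scene')
z0=sensors.observe()['ee_pos'][2]-.0786
x=fitcap(t,z0,[.420,-.285]);print(z0,x)
im=t['color'].copy()
for parts in(((.085,.106,.0225),),((0,.085,.021),)): cv2.polylines(im,[np.round(sil(t,*x[0],z0,parts=parts)).astype(np.int32)],True,(255,255,0),1)
f=lambda a:cv2.resize(a[195:325,390:490],(400,520),interpolation=2)
cv2.imwrite('pics/p5.png',np.hstack([f(t['color']),f(im)]))"
```

```text
clock: 8.67
ee_pos: [0.4246, -0.2848, 0.1354]
ee_rot: [1.19, 1.531, -0.027]
contact_force: [0.1, -0.3, -0.6]
opening: 0.507
t 8.67 tcp [ 0.4246 -0.2848  0.1354] units [ 1.51 -0.15 -0.06] toolx [ 0.04  -0.001 -0.999] toolz [ 0.346 -0.938  0.015] F [ 0.1 -0.3 -0.6] op 0.507 q6 0.37
0.05627521715896583 (array([ 0.4237, -0.2857]), np.float64(99.83), 436)
```

View pics/p5.png

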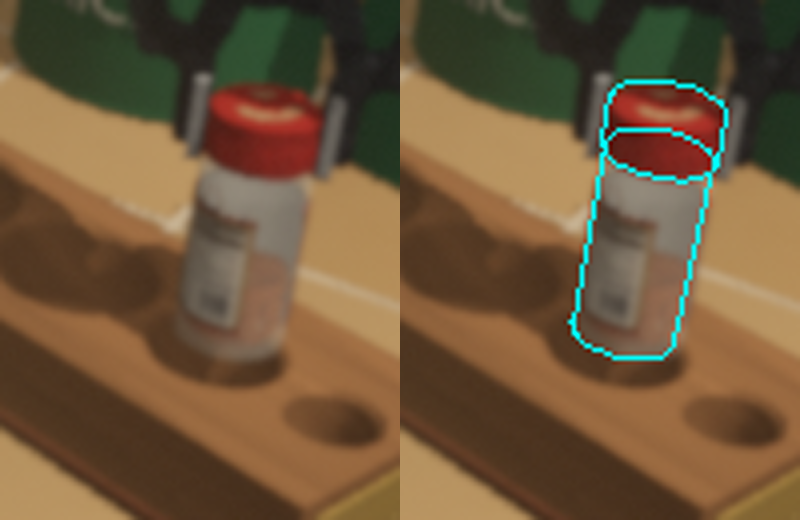

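Jar's base hovers about 6 mm over the 56 mm hole (crop 215,345), about 3–4 mm too far back in x; correcting while lowering slowly.

```bash
python3 -m pendant '[[0.2,0,-0.1,-0.08,0],[0.2,0.15,-0.04,0,0],[0.2,0.2,-0.02,0,0],[0.2,0.15,-0.02,0,0]]' 40; python3 -c "
from h import *
go(.421,-.2848,.0886); t=snapshot('scene')
z0=sensors.observe()['ee_pos'][2]-.0786
print(z0,fitcap(t,z0,[.420,-.285]))"
```

```text
clock: 9.05
ee_pos: [0.4188, -0.2843, 0.1187]
ee_rot: [1.194, 1.531, -0.023]
contact_force: [0.1, -0.2, -1.4]
opening: 0.509
t 9.05 tcp [ 0.4188 -0.2843  0.1187] units [1.   0.03 0.03] toolx [ 0.04  -0.001 -0.999] toolz [ 0.347 -0.938  0.015] F [ 0.1 -0.2 -1.4] op 0.509 q6 0.36
0.039196853731122985 (array([ 0.4173, -0.2852]), np.float64(105.23), 432)
```

```bash
python3 -m pendant '[[0.2,0.2,0.03,0,0],[0.2,0.2,0,0,0],[0.2,0.2,-0.01,0,0],[0.2,0.15,0,0,0]]' 40; python3 -c "
from h import *
go(.421,-.2848,.0886); t=snapshot('scene')
z0=sensors.observe()['ee_pos'][2]-.0786
print(z0,fitcap(t,z0,[.420,-.285]))"
```

```text
clock: 9.43
ee_pos: [0.4201, -0.2842, 0.0936]
ee_rot: [1.201, 1.531, -0.017]
contact_force: [-0.5, 0.7, -1.6]
opening: 0.509
t 9.43 tcp [ 0.4201 -0.2842  0.0936] units [0.17 0.02 0.03] toolx [ 0.039 -0.001 -0.999] toolz [ 0.346 -0.938  0.014] F [-0.5  0.7 -1.6] op 0.509 q6 0.36
0.014204351832507789 (array([ 0.4178, -0.2846]), np.float64(119.86), 406)
```

```bash
python3 -m pendant '[[0.2,0.12,0,0,0],[0.2,0.1,0,0,0],[0.2,0.08,0,0,0]]' 40; python3 -c "
from h import *
go(.421,-.2848,.0886)"
```

```text
clock: 9.73
ee_pos: [0.4221, -0.2858, 0.0873]
ee_rot: [1.131, 1.528, -0.086]
contact_force: [-8.8, 6.0, 31.4]
opening: 0.51
t 9.73 tcp [ 0.4221 -0.2858  0.0873] units [-0.05 -0.02 -0.04] toolx [ 0.042 -0.004 -0.999] toolz [ 0.346 -0.938  0.018] F [-8.8  6.  31.4] op 0.51 q6 0.36
```

Bottom reached (31 N up). Ease off, release, and rise.

```bash
python3 -m pendant '[[0.2,-0.04,0,0,0],[0.6,0,0,0,0],[0.8,0,0,0,0],[1,0,0,0,0],[1,0,0,0,0],[1,0,0,0,0],[1,0,0,0,0]]' 20; python3 -c "
from h import *
go(.421,-.2848,.2)"; python3 -m pendant '[[1,-0.3,0,0,0],[1,-0.7,0,0,0],[1,-1,0,0,0],[1,-1,0,0,0],[1,-1,0,0,0],[1,-0.7,0,0,0],[1,0,0,0,0],[1,0,0,0,0]]'
python3 -c "
from h import *
go(.421,-.2848,.2); t=snapshot('scene'); s=snapshot('top')
x=fitcap(t,.01,[.42,-.285]); print(x)
f=lambda a,r,c:cv2.resize(a[r:r+130,c:c+100],(400,520),interpolation=2)
im=t['color'].copy()
cv2.polylines(im,[np.round(sil(t,.4202,-.2852,.01)).astype(np.int32)],True,(255,255,0),1)
cv2.imwrite('pics/p6.png',np.hstack([f(t['color'],205,390),f(im,205,390)])); cv2.imwrite('pics/s6.png',t['color'])"
```

```text
clock: 10.32
ee_pos: [0.423, -0.2867, 0.0894]
ee_rot: [1.078, 1.526, -0.139]
contact_force: [-0.2, 0.6, 0.0]
opening: 0.998
t 10.32 tcp [ 0.423  -0.2867  0.0894] units [-3.68  0.11 -0.01] toolx [ 0.045 -0.006 -0.999] toolz [ 0.346 -0.938  0.021] F [-0.2  0.6  0. ] op 0.998 q6 0.36
clock: 10.98
ee_pos: [0.415, -0.2845, 0.2384]
ee_rot: [1.149, 1.529, -0.068]
contact_force: [-0.8, 0.4, -1.0]
opening: 1.004
t 10.98 tcp [ 0.415  -0.2845  0.2384] units [1.29 0.14 0.06] toolx [ 0.041 -0.003 -0.999] toolz [ 0.346 -0.938  0.017] F [-0.8  0.4 -1. ] op 1.004 q6 0.37
(array([ 0.4186, -0.2899]), np.float64(123.77), 398)
```

View pics/p6.png

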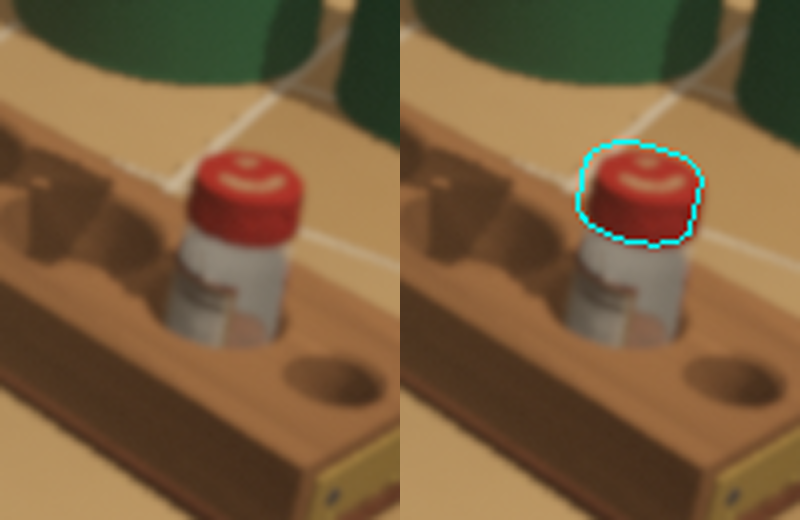

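View pics/s6.png

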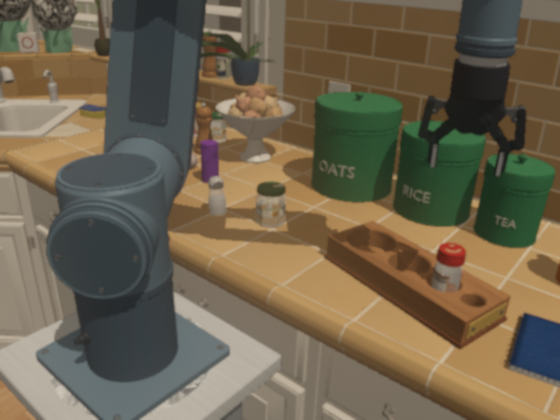

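The spice jar stands upright in the 56 mm hole (cap at 451,255). Salt (217,196) and honey (270,205) are unmoved, and the gripper is clear.

```bash
python3 -c "
from h import *
print(workorder.job_done())"
```

```text
the job is handed in; nothing more can be done
None
```

The red-capped spice jar is standing upright in the rack's 56 mm hole, the smallest one it fits. I lowered it in by hand until it touched the bottom, let it go, and handed the job in at about 11 s on the clock.

- **Seating:** the wrist force read about 31 N upward, plus about 11 N sideways, when the jar met the bottom. The tool was then at z = 0.0873 m, against 0.0886 m expected for a jar standing on the hole floor.
- **After release:** the force reading was back to about zero. The gripper was roughly 15 cm higher and touching nothing.
- **Last picture:** it shows the jar upright in the hole, with the salt shaker, honey jar and purple look-alike standing where they were. I judged those three by eye and did not measure them again.
- **Small disagreement:** the final cap fit came out about 5 mm from my estimated hole centre. That is within the hole's 5.5 mm side play, so the jar may be resting to one side or leaning very slightly.
- **Tool tilt:** the tool's tilt drifted to about 2.5° during the moves. The jar did not jam going in.

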